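# Wind the soak timer for the blue instrument tray

## Robot

A 6-joint arm with a two-finger parallel gripper is mounted at the origin on the work surface. World frame = base frame: x ahead of the robot, y to its left, z up, the work surface at z = 0. Lengths are in mm, angles in rad, forces in N, time in s.
With the tool pointing down it reaches from about 350 to 875 mm from the base axis. Payload 4.2 kg.
Tool frame: the origin (TCP) lies at the very end of the fingers, on their centre line; the grasp point (between the pads) lies 19 mm behind it (arm.grip_point_offset is the distance from the TCP to the grasp point, in mm); z points along the fingers, y is the direction in which the jaws open and shut (so a half turn about z gives the same grasp; the last joint's range is limited). The gripper opens to 85 mm and grips with 20 to 120 N. Pads are 22 mm wide; open, the fingers measure 114 mm over their backs; the gripper's body (76 mm by 85 mm) begins 54 mm behind the grasp point. The pads swing forward as they close: fully open they stand 13 mm farther back than shut.
Start: joints at [1.57, 0.385, 0.008, 0, -1.194, -0.259], TCP at [160.523, 604.013, 231.312] pointing down, gripper open.
Joint ranges: [-3.14, 3.14], [-1.21, 2.06], [-1.07, 1.41], [-3.16, 2.05], [-2.99, -0.16], [-3.1, 3.1]. Speed limits (rad/s): [2.79, 2.79, 3.14, 3.14, 3.14, 3.14].

## Interface

Orientations are given as a unit quaternion [x, y, z, w].
In Python, from bench import arm gives the robot as it stands.
- The arm moves only by the tool drive_tool, never from a script. Its argument "steps" is a list of rows, each a list of 5 numbers: the shift along the tool's x, y, z in m, then the turn about the tool's z in degrees, then the finger opening in m, from 0 to 0.0854. A call has 1 to 20 rows; each row shifts and turns the commanded pose from where the row before left it, along the tool's axes as they then stand; what a row does not reach is not made up. A row lasts 1/10 s, in which the tool goes at most 50 mm and 8.59 degrees, less where a joint would pass 70% of its speed; a pose out of reach is approached as far as the arm can. A call is refused whole if a number of a shift passes 0.05 or a number of a turn 8.59, either way. A call with a gripper value outside its range is refused whole. The fingers move at their own pace and stop on an object; the grip force is fixed at half the most. Time passes only in rows, so rows that do not move let the fingers close. It gives the time, the measured TCP pose, the force and the opening at its end, in the units of the state.
- arm.read_state(): the state, without advancing time (a new reading comes with each control period).
- arm.get_image(name): name is "scene" or "side" or "wrist"; returns (picture, depth): 400x640x3 uint8, blue, green, red; 400x640 float32, mm along the optical axis (not along the pixel's ray), 0 where there is no reading.
- arm.camera_params(name): a dict with "K" (3x3 intrinsics, pixels), "world_to_cam" (4x4, takes a point from world to camera coordinates); the wrist camera has in their place "mount" (4x4, takes a point from camera to tool coordinates, whose origin is the TCP and whose axes are the flange's). Camera axes: x right, y up, looking along -z (the intrinsics and any distortion apply to the point x, -y, -z); pixel columns grow to the right and rows downward; lengths in mm; the calibration is good to about 2 mm. A picture is of the moment at which its call begins: read the wrist's pose just before it. camera_params takes no time and is no camera call.
- arm.job_done(): hands the job in, once; it reports no verdict.
The state is a dict: "clock": time; "joints": joint angles; "joint_vel": joint speeds; "joint_efforts": joint torques, N m; "position": TCP position; "ee_rot": TCP orientation; "contact_force": force on the tool from outside, world axes, zero at the start; "wrist_torque": the same for the moment, N m; "gripper_width": finger opening in mm.
Only numpy, scipy, OpenCV 4.12 (cv2) and the standard library are available. Lean on these libraries where they do the work, as an engineer would, in place of code of your own. Each camera call takes 0.05 s, during which the arm holds its last target.

## Task

The instruments in the blue tray have just gone in to soak, so wind up the blue clockwork timer by its wing key: clockwise, in part turns, letting go of the key at least once around half way to take a fresh hold, until it is fully wound with the red end of the key at the green mark. Let go of it there. Leave the orange timer's key as it is and do not knock the small steel pot about.

Things in the scene. Friction and masses are not known exactly. Their poses are not given: they have to be found in the camera images.
- blue_key (a joint): Winding angle of the BLUE timer's key, rad: 0 run down, grows clockwise seen from above, 2.79 (160 deg) fully wound at a firm stop; starts at 0.1 to 0.5. Needs up to 0.11 N m (friction plus a spring that stiffens as it winds); stays where let go. Two part turns of up to 1.4 wind it up; a let-go with this value between 0.8 and 2.4 counts as around half way.
- blue_grip (a point): Centre of the blue timer's key wing, on its vertical axis, 85 mm above the counter. Wing: upright brass bar 46 long, 10 thick, 30 tall, red at one end. x along it to the red end, y across the 10 mm (pinch so), z up; they turn with the key. Timer: fixed drum, 104 mm across, white dial on top at 55 mm, green mark = full. Left or right varies. Nothing else above the dial within 65 mm of the axis.
- orange_tip (a point): Red end of the ORANGE timer's wing key (same kind of fixed timer; leave alone): point at mid-height of the wing, 85 mm above the counter, 21 mm from that key's vertical axis; x points outwards along the wing, z up.
- steel_pot: Small loose closed steel pot, 60 mm in diameter, 65 mm high, standing near the timers; origin at the centre of its underside, z up. To be left alone.
There are look-alikes about, which are no part of the job. What is shaped like the part that bears blue_key but brown, purple or turquoise is not meant.

How it is judged:
By the outcome, as a careful person would: the job done as asked, in the order asked, and still so for the second after the job is handed in, with the robot touching nothing.
It also fails if it takes over 46 s, if anything falls off the work surface, if the arm or the gripper's body presses on something with over 40 N, if the wrist force passes 120 N, or if a joint passes its speed limit or range.

## Working session

There is one attempt and no reset: what is moved stays moved. The work goes in short steps, Python scripts to look and compute and a tool call to move; the robot and the scene stay as the last step left them, time stands still between calls to the robot, and variables do not carry over. Pictures are saved under pics/ and viewed, and the job is handed in when it is done.

Besides the shell and the picture viewer there is one more tool, called after "Call:" by a JSON object that holds its "name" and its "arguments". drive_tool: Moves the arm, as the interface text tells. Its arguments: {"type":"object","properties":{"steps":{"type":"array"}},"required":["steps"]}

```bash
mkdir -p pics; ls; python3 - <<'E'
from bench import arm
import cv2, numpy as np
s=arm.read_state()
print({k:np.round(s[k],3) for k in s})
for n in ("scene","side","wrist"):
    im,d=arm.get_image(n); cv2.imwrite(f"pics/{n}0.png",im); np.save(f"pics/{n}0.npy",d)
    p=arm.camera_params(n); print(n,{k:np.round(p[k],3).tolist() if hasattr(p[k],'__len__') else p[k] for k in p})
E
```

```text
pics
{'clock': np.float64(0.0), 'joints': array([ 1.57 ,  0.386,  0.007, -0.   , -1.194, -0.259]), 'joint_vel': array([-0.002, -0.001, -0.   , -0.001,  0.   , -0.002]), 'joint_efforts': array([-1.0000e-03, -3.9229e+01,  1.8840e+01,  4.1860e+00, -5.0000e-03,
       -0.0000e+00]), 'position': array([160.372, 603.499, 230.212]), 'ee_rot': array([ 0.992, -0.13 , -0.   ,  0.001]), 'contact_force': array([-0.219, -0.384, -0.349]), 'wrist_torque': array([ 0.044, -0.069,  0.024]), 'gripper_width': np.float64(85.558)}
scene {'K': [[513.756, 0.0, 314.877], [0.0, 513.756, 198.144], [0.0, 0.0, 1.0]], 'world_to_cam': [[0.441, 0.898, -0.006, -155.748], [-0.759, 0.376, 0.532, 358.264], [0.48, -0.23, 0.847, -1295.902], [0.0, 0.0, 0.0, 1.0]]}
side {'K': [[464.652, 0.0, 316.901], [0.0, 464.652, 196.408], [0.0, 0.0, 1.0]], 'world_to_cam': [[0.953, -0.302, 0.025, -480.19], [0.143, 0.52, 0.842, -130.366], [-0.268, -0.799, 0.539, -868.279], [0.0, 0.0, 0.0, 1.0]]}
wrist {'K': [[313.801, 0.0, 316.51], [0.0, 313.801, 196.094], [0.0, 0.0, 1.0]], 'mount': [[0.0, 0.945, 0.328, 84.467], [1.0, -0.0, 0.0, 0.444], [0.0, 0.328, -0.945, -142.344], [0.0, 0.0, 0.0, 1.0]]}
```

View pics/scene0.png

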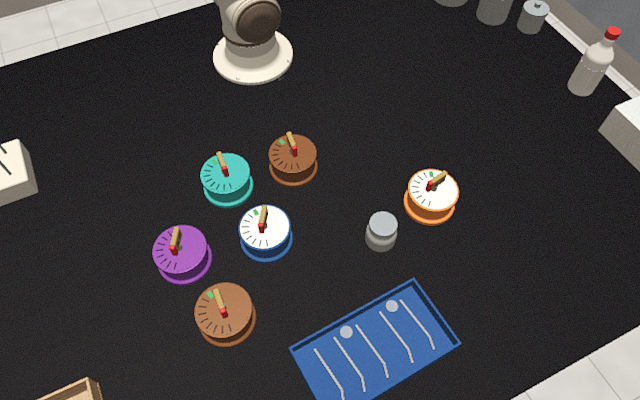

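View pics/side0.png

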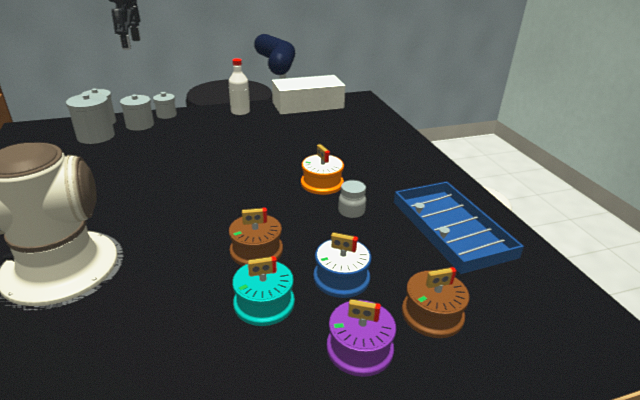

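View pics/wrist0.png

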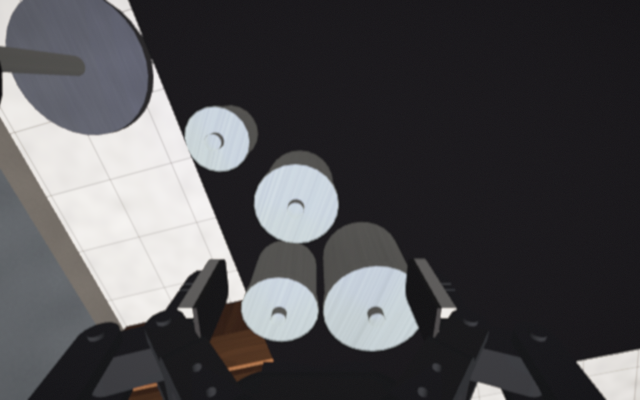

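Scene picture: the blue timer (white dial, blue drum) is at (265,230). Things it could be mistaken for: turquoise (227,178), brown (293,158) and (224,312), purple (181,252) and orange (431,193), which is to be left alone. The pot is at (381,231). I choose the blue drum at (265,230) and will measure it and check it in a crop.

```bash
cat > h.py <<'E'
from bench import arm
import numpy as np, cv2
from scipy.spatial.transform import Rotation as R
def cloud(d,K,T):  # T cam->world
    v,u=np.mgrid[0:d.shape[0],0:d.shape[1]]
    x=(u-K[0,2])/K[0,0]*d; y=(v-K[1,2])/K[1,1]*d
    P=np.stack([x,-y,-d,np.ones_like(d)],-1)@T.T
    P=P[...,:3]; P[d<=0]=np.nan; return P
def fixed(n,d):
    p=arm.camera_params(n); return cloud(d,p["K"],np.linalg.inv(p["world_to_cam"]))
def wrist(d,s):
    p=arm.camera_params("wrist"); M=np.eye(4); M[:3,:3]=R.from_quat(s["ee_rot"]).as_matrix(); M[:3,3]=s["position"]
    return cloud(d,p["K"],M@p["mount"])
def analyse(im,P,c,r=50):
    hsv=cv2.cvtColor(im,cv2.COLOR_BGR2HSV).astype(int); H,S,V=hsv[...,0],hsv[...,1],hsv[...,2]
    near=np.hypot(P[...,0]-c[0],P[...,1]-c[1])<r
    z=P[...,2]; out={}
    for nm,m in dict(dial=near&(S<60)&(V>120)&(abs(z-55)<10),wing=near&(z>68)&(z<110),wingtop=near&(z>95)&(z<106),red=near&(z>62)&(S>150)&((H<8)|(H>172)),green=near&(abs(z-56)<8)&(S>90)&(H>45)&(H<85)).items():
        Q=P[m]; 
        if len(Q)<3: out[nm]=(len(Q),);continue
        out[nm]=(len(Q),np.round(np.median(Q,0),1),np.round((Q.min(0)+Q.max(0))/2,1))
        if nm.startswith('wing'):
            xy=(Q-Q.mean(0))[:,:2]; w,v=np.linalg.eigh(xy.T@xy); a=np.degrees(np.arctan2(v[1,1],v[0,1])); pr=xy@v[:,1]; out[nm]+=(('ang',round(a,1),'len',round(np.ptp(pr),1)),)
    return out
E
python3 - <<'E'
from h import *
ims={}
for n in("scene","side"):
    im=cv2.imread(f"pics/{n}0.png");d=np.load(f"pics/{n}0.npy");P=fixed(n,d);ims[n]=im
    px={"scene":dict(blue=(255,238),orange=(425,190),pot=(382,219)),"side":dict(blue=(345,262),orange=(322,168),pot=(353,187))}[n]
    for k,(u,v) in px.items():
        print(n,k,np.round(P[v,u],1))
        c=P[v,u]
        if k!='pot':
            o=analyse(im,P,c,52)
            c=o['dial'][2]; o=analyse(im,P,c,50)
            for q in o.items(): print('  ',*q)
        else:
            m=(np.hypot(P[...,0]-c[0],P[...,1]-c[1])<45)&(abs(P[...,2]-62)<6); Q=P[m]; print('  top',np.round((Q.min(0)+Q.max(0))/2,1),np.ptp(Q,0))
a=cv2.resize(ims['scene'][195:265,225:305],None,fx=5,fy=5,interpolation=2);b=cv2.resize(ims['side'][225:300,305:385],None,fx=5,fy=5,interpolation=2)
h=min(a.shape[0],b.shape[0]);cv2.imwrite('pics/crop1.png',np.hstack([a[:h],b[:h]]))
E
```

```text
scene blue [ 511.7 -201.2   59.4]
   dial (1299, array([ 502.1, -182.6,   56.2]), array([ 496.2, -178.9,   57.5]))
   wing (204, array([ 500.8, -178.7,   96.6]), array([ 496.1, -177.1,   85.6]), ('ang', np.float64(144.8), 'len', np.float64(45.6)))
   wingtop (120, array([ 496.8, -177.5,   98.2]), array([ 495.7, -177.2,   98.4]), ('ang', np.float64(145.8), 'len', np.float64(44.6)))
   red (48, array([ 513.5, -186.7,   93. ]), array([ 512.1, -185.6,   87.1]))
   green (15, array([ 459.6, -178.8,   56.9]), array([ 458. , -178.5,   56.6]))
scene orange [566.6 133.5  70. ]
   dial (1136, array([572.1, 149.6,  56.1]), array([564.2, 154.1,  57.3]))
   wing (225, array([568.7, 151. ,  93.9]), array([566.1, 154. ,  85.1]), ('ang', np.float64(98.9), 'len', np.float64(46.7)))
   wingtop (108, array([566.4, 153.6,  97.9]), array([566., 154.,  98.]), ('ang', np.float64(100.6), 'len', np.float64(46.1)))
   red (52, array([571.5, 135.2,  91.5]), array([569.9, 136.7,  88. ]))
   green (11, array([532.4, 172.2,  56.8]), array([531.1, 173. ,  55.7]))
scene pot [583.4  28.3  64.7]
  top [592.8  23.5  6
[... 483 characters left out ...]
6, -188.7,   86. ]))
   green (16, array([ 459.2, -177.3,   56.6]), array([ 459.6, -178.5,   56.8]))
side orange [557.7 134.3  56.6]
   dial (452, array([560.5, 147.8,  56.2]), array([565.4, 153.5,  58.7]))
   wing (163, array([562.2, 149. ,  87.3]), array([564.4, 152.6,  84. ]), ('ang', np.float64(104.2), 'len', np.float64(47.8)))
   wingtop (44, array([563.5, 154.9,  98. ]), array([564.2, 155.2,  97.5]), ('ang', np.float64(101.9), 'len', np.float64(40.3)))
   red (38, array([566.7, 134.7,  89.8]), array([567.9, 134. ,  85.6]))
   green (5, array([534. , 169.9,  57.2]), array([534.1, 170.5,  57.1]))
side pot [591.5  21.9  65. ]
  top [592.   25.   62.1] [52.66961707 55.04194845 11.77850493]
```

View pics/crop1.png

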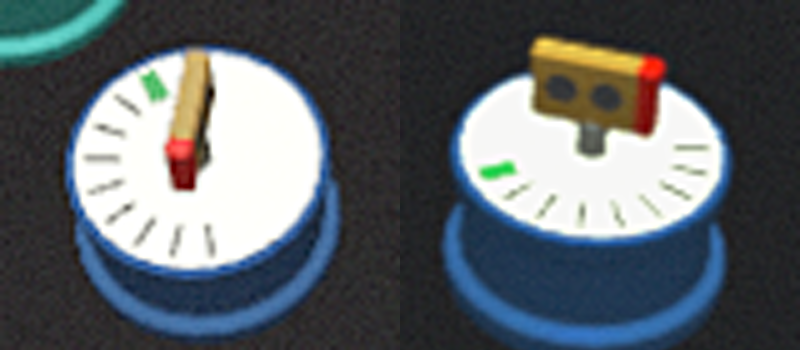

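Crop: white dial, blue drum, green mark on the robot side, and the red end far from it, so this is the right timer. Axis ≈ (495.3, -177.5). The red end points at -34.5° and green at ~181°, so 144° is left to wind (start ≈ 0.28 rad, inside the given range). Now moving over, keeping the height.

Call:
{"name": "drive_tool", "arguments": {"steps": [[0.0262,0.0334,0,0,0.085],[0.0262,0.0334,0,0,0.085],[0.0262,0.0334,0,0,0.085],[0.0262,0.0334,0,0,0.085],[0.0262,0.0334,0,0,0.085],[0.0262,0.0334,0,0,0.085],[0.0262,0.0334,0,0,0.085],[0.0262,0.0334,0,0,0.085],[0.0262,0.0334,0,0,0.085],[0.0262,0.0334,0,0,0.085],[0.0262,0.0334,0,0,0.085],[0.0262,0.0334,0,0,0.085],[0.0262,0.0334,0,0,0.085],[0.0262,0.0334,0,0,0.085],[0.0262,0.0334,0,0,0.085],[0.0262,0.0334,0,0,0.085],[0.0262,0.0334,0,0,0.085],[0.0262,0.0334,0,0,0.085],[0.0262,0.0334,0,0,0.085],[0.0262,0.0334,0,0,0.085]]}}

```text
clock: 2.15
position: [495.6, -178.0, 231.1]
ee_rot: [0.992, -0.13, -0.0, -0.0]
contact_force: [0.0, 2.4, 0.3]
gripper_width: 85.2
```

Call:
{"name": "drive_tool", "arguments": {"steps": [[0,0,0,6.5,0.06],[0,0,0,6.5,0.06],[0,0,0,6.5,0.06],[0,0,0,0,0.06],[0,0,0,0,0.06]]}}

```text
clock: 2.65
position: [495.2, -176.1, 231.1]
ee_rot: [0.956, -0.294, -0.0, 0.0]
contact_force: [-0.4, -0.5, -0.5]
gripper_width: 59.8
```

```bash
cat > look.py <<'E'
from h import *
import sys
n=sys.argv[1]
s=arm.read_state(); im,d=arm.get_image("wrist"); cv2.imwrite(f"pics/{n}.png",im)
q=R.from_quat(s["ee_rot"]).as_matrix()
print(s["clock"],np.round(s["joints"],3),np.round(s["position"],1),'xyaw',np.degrees(np.arctan2(q[1,0],q[0,0])),'z',np.round(q[:,2],4),s["gripper_width"],np.round(s["contact_force"],1))
P=wrist(d,s)
for k in analyse(im,P,(495.3,-177.5),50).items(): print(*k)
E
python3 look.py w1
```

```text
2.65 [-0.033  0.216 -0.234 -0.    -1.121  1.006] [ 495.2 -176.1  231.1] xyaw -34.252459129928205 z [-4.e-04  1.e-04 -1.e+00] 59.79524248621416 [-0.4 -0.5 -0.5]
dial (5451, array([ 498.1, -178. ,   55.5]), array([ 494.5, -175. ,   58.4]))
wing (556, array([ 498.8, -178.1,   97.4]), array([ 495.1, -175.7,   84.3]), ('ang', np.float64(146.1), 'len', np.float64(44.9)))
wingtop (471, array([ 496.1, -176.3,   97.6]), array([ 494.9, -175.5,   97.4]), ('ang', np.float64(146.0), 'len', np.float64(44.3)))
red (81, array([ 512.2, -186.8,   97. ]), array([ 510.9, -186.2,   89.6]))
green (46, array([ 458.9, -178.1,   55.9]), array([ 459.1, -178. ,   56.1]))
```

View pics/w1.png

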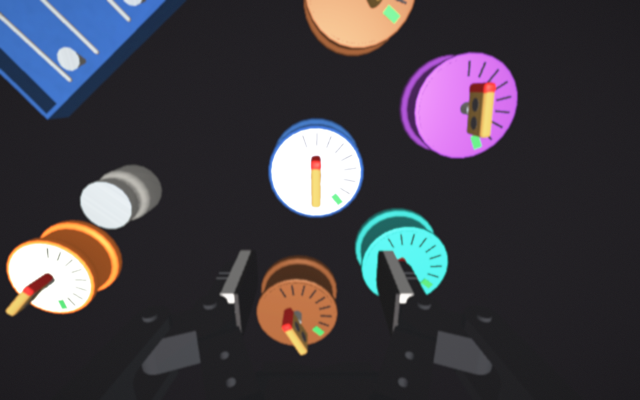

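Wrist picture: the blue timer is at (316,170), with its wing upright in the picture at column 316, midway between the fingers (~240 and ~392) and red at the top (316,160). Wrist and fixed cameras agree within 2 mm. The wing is aligned at -34°, so I descend.

Call:
{"name": "drive_tool", "arguments": {"steps": [[0,0,0.03,0,0.06],[0,0,0.03,0,0.06],[0,0,0.03,0,0.06],[0,0,0.03,0,0.06],[0,0,0.024,0,0.06],[0,0,0.02,0,0.06],[0,0,0,0,0.06],[0,0,0,0,0.06]]}}

```text
clock: 3.5
position: [495.8, -176.2, 67.7]
ee_rot: [0.956, -0.295, 0.0, 0.0]
contact_force: [0.6, -0.9, -0.2]
gripper_width: 60.3
```

```bash
python3 look.py w2; python3 - <<'E'
from h import *
im,_=arm.get_image("side"); cv2.imwrite("pics/s2.png",cv2.resize(im[120:340,220:500],None,fx=2.6,fy=2.6))
E
```

```text
3.5 [-3.300e-02  4.020e-01 -4.420e-01  1.000e-03 -7.270e-01  1.004e+00] [ 495.8 -176.2   67.7] xyaw -34.301462685261015 z [ 0.e+00 -4.e-04 -1.e+00] 60.31901333613977 [ 0.6 -0.9 -0.2]
dial (15342, array([ 502. , -180.3,   55.5]), array([ 494.3, -175. ,   55.4]))
wing (6701, array([ 502.3, -180.5,   97. ]), array([ 497. , -180.1,   90. ]), ('ang', np.float64(55.6), 'len', np.float64(87.8)))
wingtop (3492, array([ 497.6, -177.2,   97.8]), array([ 497.4, -180.1,  100.5]), ('ang', np.float64(55.7), 'len', np.float64(87.8)))
red (851, array([ 512.8, -187.2,   94.5]), array([ 510.6, -186. ,   85.5]))
green (227, array([ 459.2, -178.2,   56.1]), array([ 459.5, -178.1,   56.1]))
```

View pics/w2.png

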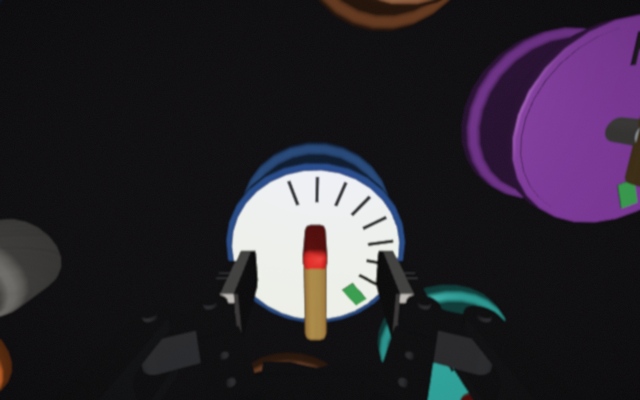

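View pics/s2.png

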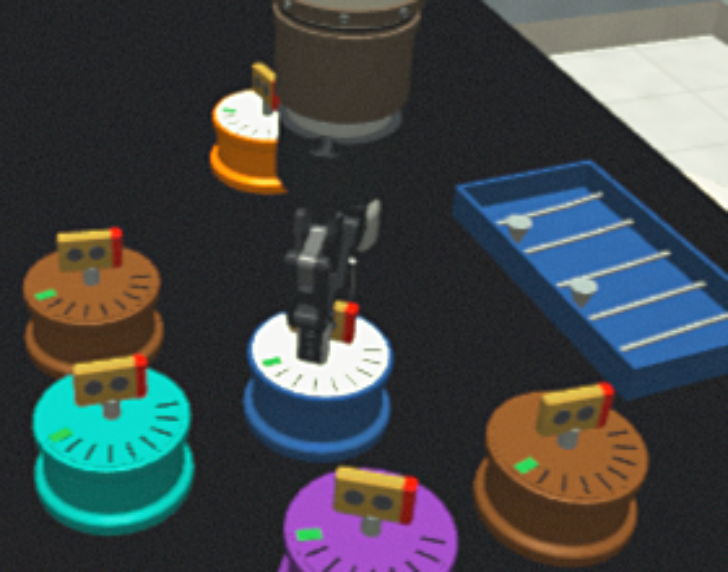

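Both pictures: the fingers straddle the wing (column 316, pads at ~245 and ~390) and nothing is touched. Closing.

Call:
{"name": "drive_tool", "arguments": {"steps": [[0,0,0,0,0.04],[0,0,0,0,0.02],[0,0,0,0,0],[0,0,0,0,0],[0,0,0,0,0],[0,0,0,0,0]]}}

```text
clock: 4.2
position: [496.1, -175.7, 67.9]
ee_rot: [0.955, -0.295, 0.001, -0.0]
contact_force: [-0.0, 5.4, 5.1]
gripper_width: 9.2
```

Call:
{"name": "drive_tool", "arguments": {"steps": [[0,0,0,5,0],[0,0,0,5,0],[0,0,0,5,0],[0,0,0,5,0],[0,0,0,5,0]]}}

```text
clock: 4.7
position: [495.7, -176.0, 67.9]
ee_rot: [0.868, -0.496, 0.0, -0.0]
contact_force: [-1.1, 3.8, 5.7]
gripper_width: 9.4
```

```bash
python3 look.py w3
```

```text
4.7 [-0.032  0.401 -0.443  0.    -0.726  0.564] [ 495.7 -176.    67.9] xyaw -59.537386033672796 z [ 8.e-04 -2.e-04 -1.e+00] 9.433902667368953 [-1.1  3.8  5.7]
dial (12556, array([ 508.8, -190. ,   55.4]), array([ 494.2, -175.9,   55. ]))
wing (5269, array([ 498.4, -182.6,   97.1]), array([ 499.2, -175.9,   89.5]), ('ang', np.float64(120.7), 'len', np.float64(46.6)))
wingtop (3089, array([ 496.3, -180.6,   97.8]), array([ 497.3, -175.9,  100.5]), ('ang', np.float64(120.7), 'len', np.float64(46.2)))
red (911, array([ 505.6, -193.9,   94.7]), array([ 502.7, -190.1,   85.5]))
green (237, array([ 459. , -177.8,   56. ]), array([ 459. , -177.7,   55.7]))
```

View pics/w3.png

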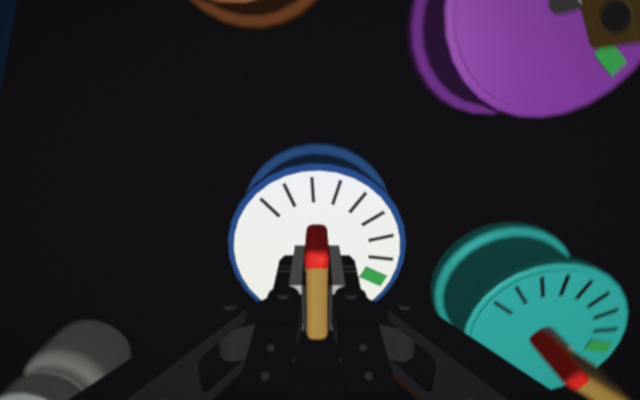

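The wing is held between the pads (316,290) and has turned with the tool (now -59.5°), against a low force. I continue another 50°, then let go.

Call:
{"name": "drive_tool", "arguments": {"steps": [[0,0,0,5,0],[0,0,0,5,0],[0,0,0,5,0],[0,0,0,5,0],[0,0,0,5,0],[0,0,0,5,0],[0,0,0,5,0],[0,0,0,5,0],[0,0,0,5,0],[0,0,0,5,0],[0,0,0,0,0],[0,0,0,0,0.02],[0,0,0,0,0.05],[0,0,0,0,0.05],[0,0,0,0,0.05],[0,0,0,0,0.05]]}}

```text
clock: 6.35
position: [495.2, -176.3, 67.1]
ee_rot: [-0.578, 0.816, 0.0, -0.0]
contact_force: [0.6, 0.5, 0.3]
gripper_width: 49.9
```

```bash
python3 look.py w4
```

```text
6.35 [-0.033  0.402 -0.443  0.    -0.726 -0.305] [ 495.2 -176.3   67.1] xyaw -109.39390286474912 z [-4.e-04 -0.e+00 -1.e+00] 49.91432845948424 [0.6 0.5 0.3]
dial (14347, array([ 491.2, -186.4,   55.4]), array([ 494.5, -174.7,   55.5]))
wing (6737, array([ 491.9, -179.8,   96.9]), array([ 492.7, -176.3,   89.7]), ('ang', np.float64(160.7), 'len', np.float64(78.0)))
wingtop (3313, array([ 493.5, -178.2,   97.8]), array([ 492.7, -175.5,  100.5]), ('ang', np.float64(160.6), 'len', np.float64(77.7)))
red (862, array([ 487.5, -196.1,   94.6]), array([ 488.2, -193.4,   85.4]))
green (292, array([ 458.7, -178.1,   56.1]), array([ 458.8, -178.3,   55.9]))
```

View pics/w4.png

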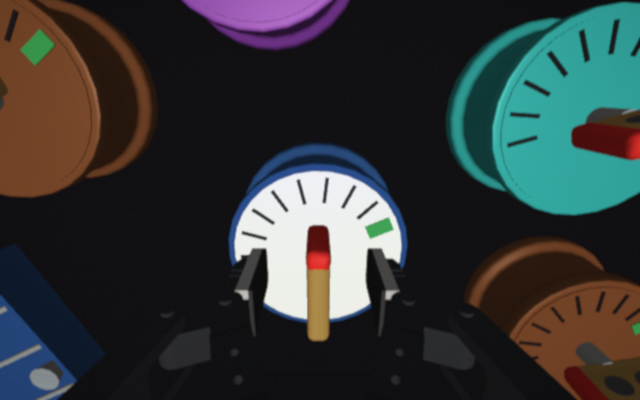

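The pads stand clear on both sides (255 and 380) and the key stays put at -109°, about 91° wound, so this counts as the half-way let-go. Now the fresh hold and the second part turn.

Call:
{"name": "drive_tool", "arguments": {"steps": [[0,0,0,0,0.03],[0,0,0,0,0],[0,0,0,0,0],[0,0,0,0,0],[0,0,0,0,0],[0,0,0,5,0],[0,0,0,5,0],[0,0,0,5,0],[0,0,0,5,0],[0,0,0,5,0],[0,0,0,5,0],[0,0,0,5,0],[0,0,0,5,0],[0,0,0,5,0],[0,0,0,5,0],[0,0,0,5,0],[0,0,0,5,0],[0,0,0,4,0],[0,0,0,0,0],[0,0,0,0,0]]}}

```text
clock: 8.4
position: [494.1, -175.2, 67.3]
ee_rot: [-0.057, 0.998, 0.001, -0.001]
contact_force: [-3.8, 5.2, 4.9]
gripper_width: 8.9
```

```bash
python3 look.py w5; python3 -c "
from h import *
print(arm.read_state()['wrist_torque'])"
```

```text
8.4 [-0.032  0.401 -0.444 -0.002 -0.728 -1.423] [ 494.1 -175.2   67.3] xyaw -173.41201052109477 z [-0.0024  0.0013 -1.    ] 8.873085277469848 [-3.8  5.2  4.9]
dial (12640, array([ 480.2, -176.5,   55.4]), array([ 489.2, -174.9,   55.5]))
wing (5353, array([ 484.7, -176.2,   97.1]), array([ 493.8, -176.1,   89.6]), ('ang', np.float64(-173.7), 'len', np.float64(46.1)))
wingtop (3066, array([ 487.6, -175.7,   97.8]), array([ 494. , -176.3,  100.5]), ('ang', np.float64(-173.4), 'len', np.float64(45.9)))
red (924, array([ 472.6, -177.8,   94.7]), array([ 477.4, -177. ,   86. ]))
green (330, array([ 458.7, -178. ,   56. ]), array([ 458.9, -178. ,   55.9]))
[ 1.59761479  1.01792753 -0.02757062]
```

View pics/w5.png

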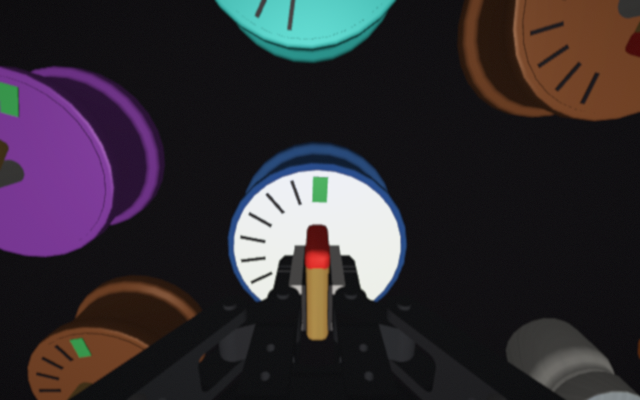

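The wing (317,260) nearly points at the green mark (320,188), about 3° short. Creeping to the stop with a torque check.

Call:
{"name": "drive_tool", "arguments": {"steps": [[0,0,0,2,0],[0,0,0,1,0],[0,0,0,0,0]]}}

```text
clock: 8.75
position: [494.1, -175.2, 67.3]
ee_rot: [-0.032, 0.999, 0.001, -0.001]
contact_force: [-3.7, 5.8, 4.9]
gripper_width: 9.2
```

```bash
python3 look.py w6; python3 -c "
from h import *
print(arm.read_state()['wrist_torque'])"
```

```text
8.75 [-3.200e-02  4.010e-01 -4.440e-01 -1.000e-03 -7.280e-01 -1.474e+00] [ 494.1 -175.2   67.3] xyaw -176.30095218575156 z [-0.0027  0.001  -1.    ] 9.156527514348422 [-3.7  5.8  4.9]
dial (12641, array([ 480.2, -173.7,   55.4]), array([ 488.7, -175.1,   55.4]))
wing (5357, array([ 484.7, -175.8,   97.1]), array([ 494.1, -176.2,   89.1]), ('ang', np.float64(-175.7), 'len', np.float64(46.4)))
wingtop (3063, array([ 487.4, -175.5,   97.8]), array([ 494.3, -176. ,  100.5]), ('ang', np.float64(-175.8), 'len', np.float64(46.2)))
red (923, array([ 472.5, -176.7,   94.7]), array([ 477.1, -176.3,   85.7]))
green (320, array([ 458.5, -178. ,   56.1]), array([ 458.7, -178.2,   55.9]))
[1.71917931 1.01974584 0.42689593]
```

Call:
{"name": "drive_tool", "arguments": {"steps": [[0,0,0,1.5,0],[0,0,0,0,0],[0,0,0,0,0]]}}

```text
clock: 9.1
position: [494.1, -175.2, 67.3]
ee_rot: [-0.021, 1.0, 0.0, -0.002]
contact_force: [-3.7, 6.3, 4.7]
gripper_width: 9.2
```

```bash
python3 look.py w7; python3 -c "
from h import *
print(arm.read_state()['wrist_torque'])"
```

```text
9.1 [-3.100e-02  4.010e-01 -4.440e-01 -1.000e-03 -7.290e-01 -1.498e+00] [ 494.1 -175.2   67.3] xyaw -177.62449755566817 z [-3.e-03  5.e-04 -1.e+00] 9.171018498984484 [-3.7  6.3  4.7]
dial (12649, array([ 480.2, -172.8,   55.4]), array([ 488.2, -175.1,   55.8]))
wing (5337, array([ 484.8, -175.7,   97. ]), array([ 494. , -175.8,   89.6]), ('ang', np.float64(-174.9), 'len', np.float64(46.3)))
wingtop (3047, array([ 487.2, -175.5,   97.8]), array([ 494.2, -175.8,  100.5]), ('ang', np.float64(-176.2), 'len', np.float64(46.1)))
red (912, array([ 472.4, -176.6,   94.6]), array([ 477.1, -176. ,   85.8]))
green (336, array([ 458.6, -177.8,   56. ]), array([ 458.7, -177.9,   55.8]))
[1.77359664 1.03265277 1.05770067]
```

View pics/w7.png

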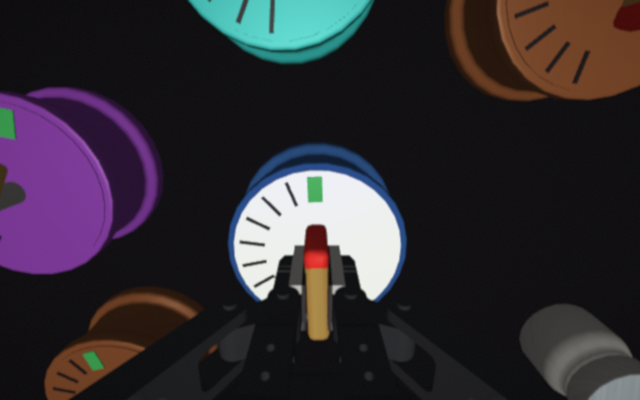

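The torque climbed to 1.06 N m while the wing stayed at -176°, so it is at the firm stop, with red (316,260) in line with green (315,189). Letting go and rising.

Call:
{"name": "drive_tool", "arguments": {"steps": [[0,0,0,0,0.02],[0,0,0,0,0.05],[0,0,0,0,0.06],[0,0,0,0,0.06],[0,0,0,0,0.06],[0,0,-0.02,0,0.06],[0,0,-0.03,0,0.06],[0,0,-0.03,0,0.06],[0,0,-0.03,0,0.06],[0,0,-0.03,0,0.06],[0,0,0,0,0.06],[0,0,0,0,0.06]]}}

```text
clock: 10.35
position: [495.4, -176.1, 207.7]
ee_rot: [-0.018, 1.0, 0.0, 0.001]
contact_force: [-0.1, 0.7, -0.5]
gripper_width: 59.8
```

```bash
python3 look.py w8; python3 - <<'E'
from h import *
im,d=arm.get_image("side"); P=fixed("side",d)
for k,c in dict(orange=(564.5,153)).items():
    for q in analyse(im,P,c,50).items(): print(k,*q)
c=(592,24); m=(np.hypot(P[...,0]-c[0],P[...,1]-c[1])<45)&(abs(P[...,2]-62)<6); Q=P[m]; print('pot',np.round((Q.min(0)+Q.max(0))/2,1))
cv2.imwrite("pics/s8.png",im)
E
```

```text
10.35 [-3.300e-02  2.350e-01 -2.710e-01 -1.000e-03 -1.063e+00 -1.501e+00] [ 495.4 -176.1  207.7] xyaw -177.9106879785896 z [ 1.5e-03  4.0e-04 -1.0e+00] 59.77713945083722 [-0.1  0.7 -0.5]
dial (6051, array([ 491. , -174.7,   55.5]), array([ 494.4, -174.8,   55.4]))
wing (677, array([ 490.3, -175.4,   97.2]), array([ 494.1, -175.4,   85.1]), ('ang', np.float64(-175.5), 'len', np.float64(45.5)))
wingtop (574, array([ 492.8, -175.2,   97.4]), array([ 494.5, -175.3,   97.4]), ('ang', np.float64(-175.6), 'len', np.float64(45.0)))
red (125, array([ 473.6, -176.7,   96.9]), array([ 475.2, -176.6,   88.4]))
green (80, array([ 458.1, -178. ,   55.9]), array([ 458.2, -178.1,   55.8]))
orange dial (388, array([555. , 151.2,  56.1]), array([560.5, 155.9,  58.8]))
orange wing (163, array([562.1, 148.7,  87. ]), array([564.2, 153.7,  84.6]), ('ang', np.float64(104.2), 'len', np.float64(47.5)))
orange wingtop (42, array([563.6, 152.2,  97.7]), array([565.3, 155.4,  98. ]), ('ang', np.float64(99.4), 'len', np.float64(44.5)))
orange red (38, array([566.7, 134.7,  88.7]), array([568.1, 135. ,  86.6]))
orange green (5, array([533.9, 170.9,  57.1]), array([533.9, 169.6,  57.1]))
pot [591.4  24.   61.8]
```

View pics/w8.png

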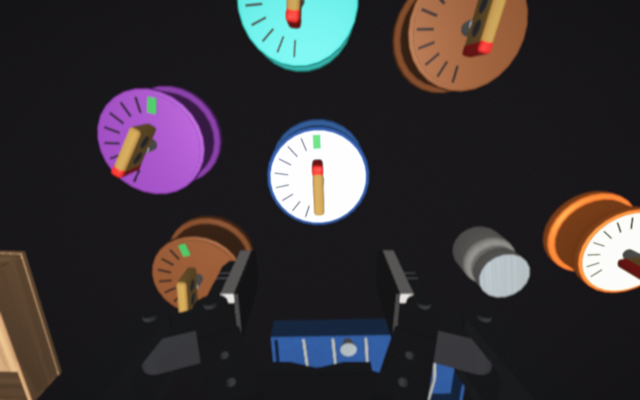

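View pics/s8.png

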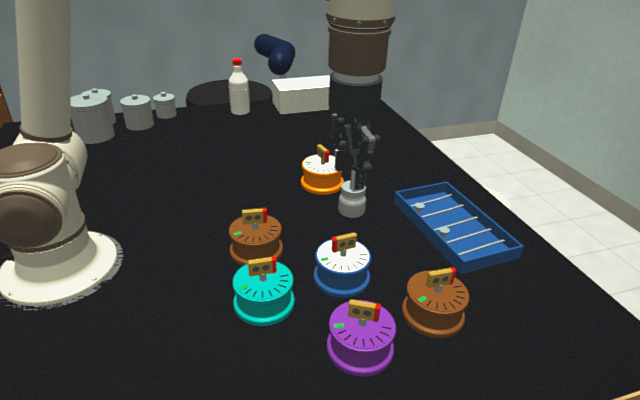

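The wrist view shows red (317,165) in line with green (316,142). The side view, though, seems to show red at the right end (356,238), so the two disagree. Checking closely before handing in.

```bash
python3 - <<'E'
from h import *
t=[]
for n,(u,v) in dict(side=(343,260),scene=(265,232)).items():
    im,d=arm.get_image(n); P=fixed(n,d)
    for q in analyse(im,P,(495,-176.5),50).items(): print(n,*q)
    t.append(cv2.resize(im[v-38:v+38,u-40:u+40],(400,380),interpolation=2))
cv2.imwrite("pics/c9.png",np.hstack(t))
print(arm.read_state()["clock"])
E
```

```text
side dial (1057, array([ 489.2, -186. ,   56.1]), array([ 495.4, -175.9,   58.7]))
side wing (391, array([ 492.1, -180. ,   87.5]), array([ 494. , -177.6,   84.5]), ('ang', np.float64(-177.0), 'len', np.float64(45.8)))
side wingtop (114, array([ 492.5, -178.2,   97.8]), array([ 493.6, -177.5,   97.5]), ('ang', np.float64(-175.7), 'len', np.float64(44.8)))
side red (62, array([ 475.5, -181.7,   89.3]), array([ 475.6, -178.5,   85.8]))
side green (16, array([ 459.7, -177.3,   56.4]), array([ 459.6, -178.7,   56.3]))
scene dial (1476, array([ 498.4, -180.5,   56.2]), array([ 494. , -175.5,   56.1]))
scene wing (199, array([ 499.7, -178.3,   96. ]), array([ 496.3, -177.3,   85.8]), ('ang', np.float64(-174.6), 'len', np.float64(45.6)))
scene wingtop (116, array([ 495.5, -177.2,   98.1]), array([ 495.8, -176.8,   98.8]), ('ang', np.float64(-175.3), 'len', np.float64(45.0)))
scene red (16, array([ 478. , -180.6,   99.9]), array([ 492.7, -197.3,  185.2]))
scene green (4, array([ 456.1, -180.5,   57.8]), array([ 458.4, -180.3,   56.1]))
10.55
```

View pics/c9.png

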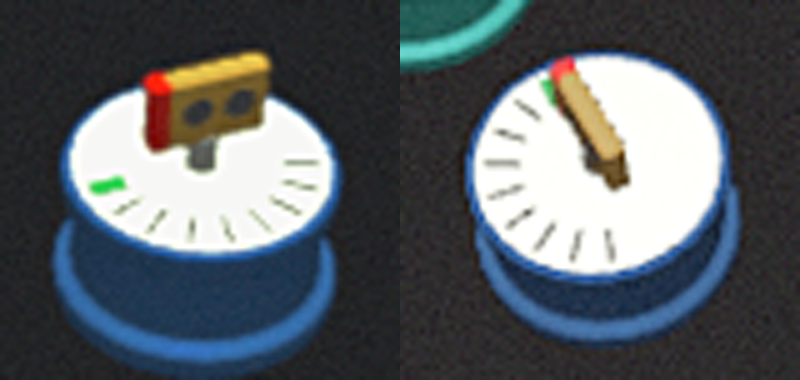

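In the crop from both fixed cameras, red is at the green end, so I misread the small side picture. The wing is at about -175.6° and the mark at about -177°, at the stop. Orange key and pot are unchanged. Handing in.

```bash
python3 -c "
from bench import arm
print(arm.job_done(), arm.read_state()['clock'])"
```

```text
the job is handed in; nothing more can be done
the job is handed in; nothing more can be done
```

The blue timer is fully wound, with the red end of its key at the green mark. I let go of it there and handed the job in at about 10.6 s of the 46 s allowed; no verdict came back.

- **Winding:** I gripped the key and turned it 75° clockwise, which brought it to about 91° wound. There I opened the fingers clear, and the key stayed put. I then took a fresh hold and turned to the firm stop, where the torque rose to about 1.06 N m and the key stopped moving. After that I let go and raised the arm about 140 mm.
- **Final position:** All three cameras put the wing at -175° to -177° and the green mark at about -177°, so they agree to within 1–2°.
- **Left alone:** The orange key and the steel pot measured within about 1 mm of where they started.
- **Disagreement:** In the last small side picture the red end seemed to be at the wrong end of the key. An enlarged crop and the measured position of the red end showed I had misread it.

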